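# Clear the fan-stick press and feel in the spacer blade

### The job

Pick the two wood offcuts off the bed of the little press and put them in the grey scrap bin. Then take the flat steel spacer blade by its wooden handle, lay it on the cleared bed and slide it straight in under the sprung plate until it drags snugly: the plate should be lifted a millimetre or two, well short of its upper stop. Finish while still holding the blade there by its handle, so that I can tighten the screws, and leave the pots and dishes alone.

Things in the scene. Friction and masses are not known exactly. Their poses are not given: they have to be found in the camera images.
- press_bed: Dark wooden press bed, fixed, 145 x 140 wide, flat top 40 mm above the bench. Origin on the bench under the middle of the sprung plate's front lip; x points into the press: apron x = -65 to 0 mm, plate over x = 0 to 70 mm. Steel frame over the plate: posts at x = 21 to 51 mm, 117 mm clear between, and a bridge with two brass nuts, top 107 to 110 mm above the bench.
- press_mouth (a point): Point of the press frame straight below the middle of the plate's front lip; x into the press, z up. The frame's height setting differs each time: this point lies 0 to 2.5 mm above the bed's top. The lip at rest is 8 mm above this point (8 to 10.5 mm above the bed).
- press_plate (a joint): Lift of the sprung aluminium plate (104 wide, 70 deep, 12 mm thick), m: 0 at rest, stop at 0.005. Underside slopes down inward 0.12 mm per mm; a 4 mm blade lying on the bed first touches it 33 to 54 mm past the lip, then every 8 mm further lifts it 1 mm. It presses down with 2.5 N plus 2 N per mm of lift; drag when snug is about 5 to 15 N.
- blade_grip (a point): Centre of the spacer blade's light wooden handle, 65 long x 18 wide x 30 mm high, lying on the bench with this point 15 mm up. x points along the blade to its tip, z up. The steel strip, 24 wide x 4 mm thick, leaves the handle at x = 32.5 mm, 130 mm long, its underside flush with the handle's underside. Whole tool about 0.1 to 0.16 kg.
- blade_tip (a point): Middle of the front lower edge of the blade's steel strip, 162.5 mm ahead of the handle's centre (in x) and 15 mm below it.
- offcut_long_mid (a point): Centre of the straight plywood offcut, 40 (x) x 22 (y) x 24 mm high, on the apron; this point 12 mm above its underside.
- offcut_step_mid (a point): Stepped plywood offcut on the apron, 36 (x) x 24 mm (y); 28 mm high over its half towards -x, 18 mm high over the other half. This point lies in the middle of its outline, 12 mm above its underside.
- bin_in (a point): Centre of the inner floor of the grey scrap bin (fixed), 5 mm above the bench; the bin is 150 (x) x 130 (y) x 60 mm high outside, open on top, walls 5 mm; axes along its sides.
- paint_jar: Yellow paint jar with white cap, 68 mm across, 90 mm high, origin under its centre; leave alone.
- brush_pot: Terracotta pot with brushes, 80 mm across, about 250 mm high with brushes, origin under its centre; leave alone.
- paint_dish: White mixing dish, 110 mm across, 22 mm high, origin under its centre; leave alone.
Things that resemble listed ones, but are neither listed nor needed, are in the scene too. There is more than one size of the part that bears blade_grip; the job needs the smallest.

How it is judged:
By the outcome, as a careful person would: the job done as asked, in the order asked, and still so for the second after the job is handed in, while the arm keeps its last pose, push and grip.
It also fails if it takes over 67 s, if anything falls off the work surface, if the arm or the gripper's body presses on something with over 40 N, if the wrist force passes 120 N, or if a joint passes its speed limit or range.

### The arm

A 6-joint arm with a two-finger parallel gripper is mounted at the origin on the work surface. World frame = base frame: x ahead of the robot, y to its left, z up, the work surface at z = 0. Lengths are in m, angles in rad, forces in N, time in s.
With the tool pointing down it reaches from about 0.275 to 0.75 m from the base axis. Payload 10.2 kg.
Tool frame: the origin (TCP) lies midway between the tips of the shut fingers; the grasp point (between the pads) lies 19 mm behind it (bot.pinch_z is the distance from the TCP to the grasp point, in m); x points along the fingers, y is the direction in which the jaws open and shut, and the axes are right-handed (so a half turn about x gives the same grasp; the last joint's range is limited). The gripper opens to 85 mm and grips with 20 to 120 N. Pads are 22 mm wide; open, the fingers measure 114 mm over their backs; the gripper's body (76 mm by 85 mm) begins 54 mm behind the grasp point. The pads swing forward as they close: fully open they stand 13 mm farther back than shut.
Start: joints at [1.077, 0.313, 1.498, -0, 1.331, -0.223], TCP at [0.14, 0.506, 0.231] pointing down, gripper open.
Joint ranges: [-2.94, 2.94], [-0.97, 2.17], [0.19, 2.56], [-1.23, 4.37], [0.02, 3.11], [-2.88, 2.88]. Speed limits (rad/s): [2.39, 2.39, 3.01, 3.14, 3.14, 3.14].

### API

Orientations are given as a unit quaternion [w, x, y, z].
In Python, from rig import observe, viewer, bot gives the robot as it stands.
- The arm moves only by the shell command python3 -m crank 'ROWS'. ROWS is JSON, a list of rows, each a list of 3 entries, a list of its own where there are three numbers: the turn, a rotation vector about the tool's x, y, z in rad, then the shift along the tool's x, y, z in cm, then the closure, from 0 (fully open) to 1 (shut). A call has 1 to 20 rows; each row shifts and turns the pose as measured when the row begins, along the tool's axes as they then stand; what a row does not reach is not made up. A row lasts 1/8 s, in which the tool goes at most 62.5 mm and 10.7 degrees, less where a joint would pass 70% of its speed; a pose out of reach is approached as far as the arm can. A call with a gripper value outside its range is refused whole. The fingers move at their own pace and stop on an object; the grip force is fixed at half the most. Time passes only in rows, so rows that do not move let the fingers close. It gives the time, the measured TCP pose, the force and the opening at its end, in the units of the state.
- observe(): the state, without advancing time (a new reading comes with each control period).
- viewer.get_image(name): name is "scene" or "top" or "wrist"; returns the picture (420x560x3 uint8, red, green, blue); there is no depth.
- viewer.camera_model(name): a dict with "mtx" (3x3 intrinsics, pixels), "R" (3x3) and "t" (3): a world point X has camera coordinates R X + t; the wrist camera has in their place "T_tool_cam" (4x4, takes a point from camera to tool coordinates, whose origin is the TCP and whose axes are the tool frame's). Camera axes: x right, y down, z forward; pixel columns grow to the right and rows downward; lengths in m; the calibration is good to about 2 mm. The wrist camera is an equidistant fisheye: a pixel r from the principal point sees the ray r / f radians off the axis. A picture is of the moment at which its call begins: read the wrist's pose just before it. camera_model takes no time and is no camera call.
- bot.sign_off(): hands the job in, once; it reports no verdict.
The state is a dict: "time": time; "joint_pos": joint angles; "joint_vel": joint speeds; "joint_torque": joint torques, N m; "ee_pos": TCP position; "tool_rot": TCP orientation; "contact_force": force on the tool from outside, world axes, zero at the start; "moment": the same for the moment, N m; "grip_width": opening from 0.0 (shut) to 1.0 (fully open).
Only numpy, scipy, OpenCV 4.12 (cv2) and the standard library are available. Lean on these libraries where they do the work, as an engineer would, in place of code of your own. Each camera call takes 0.05 s, during which the arm holds its last target.

## Working session

There is one attempt and no reset: what is moved stays moved. The work goes in short steps, Python scripts to look and compute and a shell command to move; the robot and the scene stay as the last step left them, time stands still between calls to the robot, and variables do not carry over. Pictures are saved under pics/ and viewed, and the job is handed in when it is done.

```bash
ls; mkdir -p pics; python3 - <<'E'
from rig import observe, viewer, bot
import cv2,json
for n in ["scene","top","wrist"]:
    s=observe(); im=viewer.get_image(n); cv2.imwrite(f"pics/a_{n}.png",im[:,:,::-1])
    print(n,{k:getattr(v,'tolist',lambda:v)() for k,v in viewer.camera_model(n).items()})
print(observe()); print(bot.pinch_z)
E
```

```text
pics
scene {'mtx': [[406.5221754340369, 0.0, 277.0952131579228], [0.0, 406.5221754340369, 212.94425451201823], [0.0, 0.0, 1.0]], 'R': [[-0.33760624071868345, 0.9412823629292774, 0.0030886026086548936], [0.7850106591788855, 0.28336441957155284, -0.5508746415441615], [-0.5194037843559958, -0.18355413086921488, -0.8345822846415549]], 't': [0.08507483033142264, -0.3498380574243962, 1.2750031459077085]}
top {'mtx': [[480.5925307763365, 0.0, 278.73932568535633], [0.0, 480.5925307763365, 208.84271724264522], [0.0, 0.0, 1.0]], 'R': [[0.037907936071337744, -0.99927606849259, 0.0032136149122027396], [-0.9785813644406275, -0.03777366908949222, -0.2023651726286845], [0.20234006413049074, 0.004526462361503316, -0.979304860391369]], 't': [0.05984918691309119, 0.4765611930791465, 1.474920017686751]}
wrist {'mtx': [[325.19226210127806, 0.0, 280.9833689437804], [0.0, 325.19226210127806, 210.4229263250337], [0.0, 0.0, 1.0]], 'T_tool_cam': [[0.0005137061251794121, -0.31702770346862985, 0.9484161382744509, -0.14255972860751634], [0.9999998213956246, -0.00012685803549853565, -0.0005840511593336552, 0.0008750227650144993], [0.0003054746058883374, 0.9484162689138372, 0.31702758167834516, -0.08102693298748802], [0.0, 0.0, 0.0, 1.0]]}
{'time': 0.15, 'joint_pos': array([ 1.07654200e+00,  3.13302680e-01,  1.49826324e+00,  7.64384298e-06,
        1.33100932e+00, -2.23382081e-01]), 'joint_vel': array([ 0.00054217, -0.00097133, -0.00335816,  0.00128995,  0.00097428,
       -0.00118889]), 'joint_torque': array([ 9.55296309e-04, -4.12372005e+01, -2.59793419e+01, -2.18992254e-04,
        3.33440075e-03, -1.99099634e-05]), 'ee_pos': array([0.14038008, 0.50567902, 0.23087591]), 'tool_rot': array([ 0.70050685,  0.09515157,  0.70075576, -0.09580027]), 'contact_force': array([ 0.23189241, -0.22368774, -0.43043271]), 'moment': array([-8.20772884e-03, -8.19392458e-07, -4.43852736e-02]), 'grip_width': 0.9990441559997488}
0.0187
```

View pics/a_scene.png

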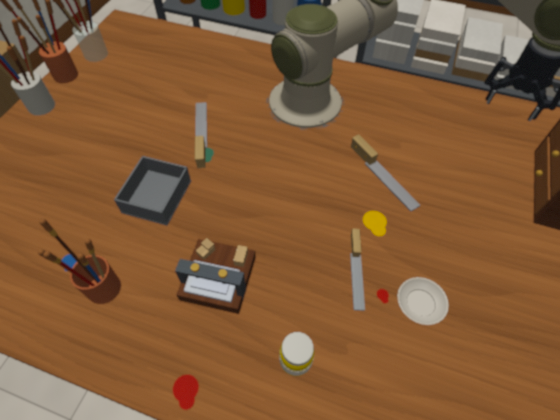

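View pics/a_top.png

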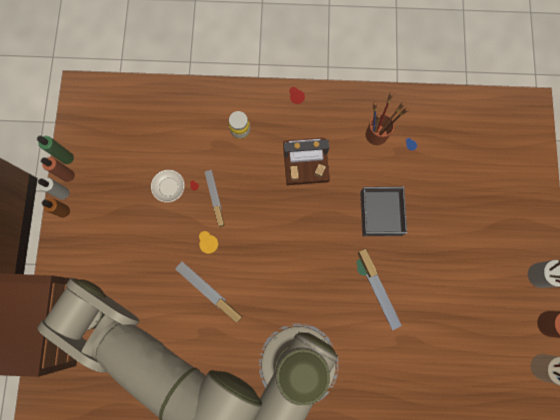

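View pics/a_wrist.png

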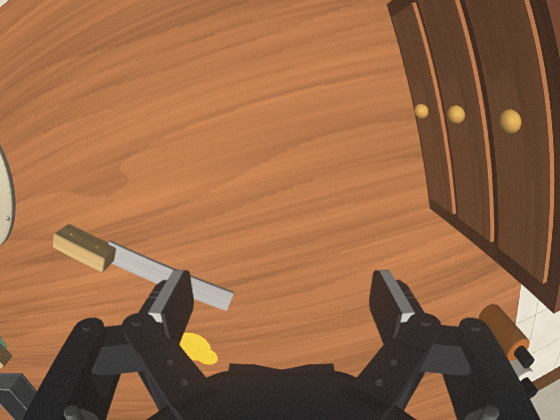

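The scene view shows the press at about (215,275), the bin at (153,190), and three blades. In the top view these are at (305,160), (383,211), and the blades at (214,198), (208,292) and (380,290). The wrist view shows one large blade. The blade near the dish looks smallest, so I'll measure it and enlarge the crops.

```bash
cat > h.py <<'E'
import numpy as np, cv2
from rig import observe, viewer, bot
from scipy.spatial.transform import Rotation as Rn
def cam(n,s=None):
    m=viewer.camera_model(n); K=np.array(m['mtx'])
    if n!='wrist':
        R=np.array(m['R']);t=np.array(m['t']); return K,R,t
    T=np.array(m['T_tool_cam']); s=s or observe()
    w,x,y,z=s['tool_rot']; Rt=Rn.from_quat([x,y,z,w]).as_matrix()
    Rwc=Rt@T[:3,:3]; c=Rt@T[:3,3]+s['ee_pos']
    return K,Rwc.T,-Rwc.T@c
def ray(n,uv,c=None):
    K,R,t=c or cam(n); uv=np.atleast_2d(np.array(uv,float))
    p=(uv-K[:2,2])/K[0,0]
    if n=='wrist':
        r=np.linalg.norm(p,axis=1,keepdims=True)+1e-12
        d=np.hstack([np.sin(r)*p/r,np.cos(r)])
    else: d=np.hstack([p,np.ones((len(p),1))])
    return -R.T@t, d@R
def onz(n,uv,z,c=None):
    o,d=ray(n,uv,c); return o+d*((z-o[2])/d[:,2:3])
def proj(n,X,c=None):
    K,R,t=c or cam(n); q=np.atleast_2d(X)@R.T+t
    if n=='wrist':
        h=np.linalg.norm(q[:,:2],axis=1,keepdims=True)
        p=q[:,:2]/h*np.arctan2(h,q[:,2:])
    else: p=q[:,:2]/q[:,2:]
    return p*K[0,0]+K[:2,2]
def crop(n_in,out,x0,y0,x1,y1,k):
    im=cv2.imread(n_in)[y0:y1,x0:x1]; cv2.imwrite(out,cv2.resize(im,None,fx=k,fy=k,interpolation=cv2.INTER_CUBIC))
E
python3 - <<'E'
from h import *
crop('pics/a_top.png','pics/b1.png',270,120,420,240,5)
crop('pics/a_top.png','pics/b2.png',170,150,260,330,3)
crop('pics/a_scene.png','pics/b3.png',110,150,270,320,3)
for a,b in [((209,171),(220,225)),((180,264),(240,320)),((362,252),(398,328))]:
    p=onz('top',[a,b],0.015); print(p.round(3),np.linalg.norm(p[0]-p[1]))
for a,b in [((359,308),(356,229)),((417,207),(353,138)),((201,103),(198,160))]:
    p=onz('scene',[a,b],0.01); print(p.round(3),np.linalg.norm(p[0]-p[1]))
E
```

```text
[[0.599 0.313 0.015]
 [0.421 0.265 0.015]] 0.18486740002531896
[[0.291 0.384 0.015]
 [0.125 0.185 0.015]] 0.25872200773579285
[[ 0.351 -0.192  0.015]
 [ 0.12  -0.304  0.015]] 0.25662746584327617
[[0.604 0.318 0.01 ]
 [0.408 0.263 0.01 ]] 0.20356102088255987
[[0.291 0.395 0.01 ]
 [0.111 0.182 0.01 ]] 0.2785782042580278
[[ 0.127 -0.295  0.01 ]
 [ 0.339 -0.202  0.01 ]] 0.23114087448110182
```

View pics/b1.png

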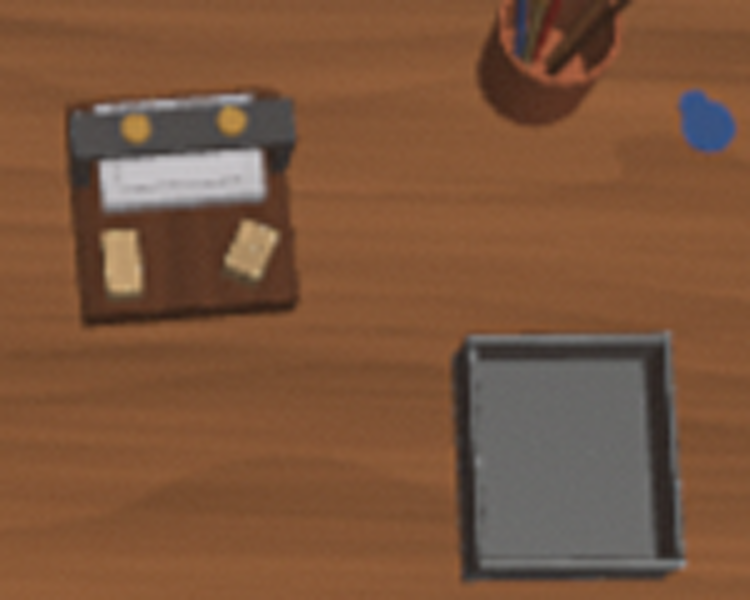

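View pics/b3.png

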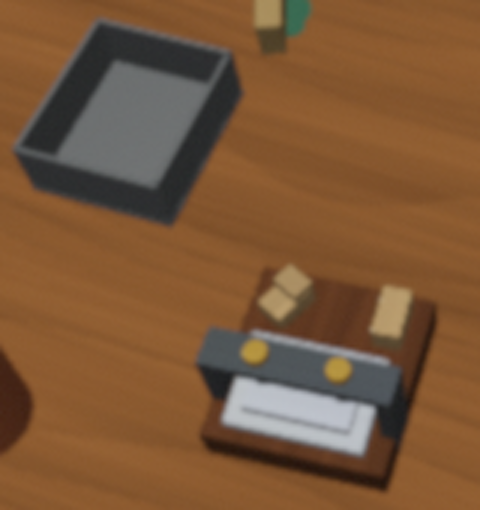

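Top crop: the long offcut is at about (122,262), the stepped one at (251,249), and the press mouth faces the robot. The bin is at (570,455). Next I'll get coarse positions and plan a wrist look over the press.

```bash
python3 - <<'E'
from h import *
f=lambda x,y:(270+x/5,120+y/5)
print('long',onz('top',[f(122,262)],.064).round(3),'step',onz('top',[f(251,249)],.064).round(3))
print('bin rim',onz('top',[f(470,337),f(668,333),f(684,565),f(470,572)],.06).round(3))
print('bed front corners',onz('top',[f(85,318),f(298,302)],.04).round(3), 'bed back', onz('top',[f(68,100)],.04).round(3))
print('lip', onz('top',[f(104,208),f(265,198)],.06).round(3))
g=lambda x,y:(110+x/3,150+y/3)
print('sc long',onz('scene',[g(392,306)],.064).round(3),'step',onz('scene',[g(285,290)],.064).round(3))
print('bed corners scene',onz('scene',[g(262,270),g(436,302),g(385,483),g(205,437)],.04).round(3))
w,x,y,z=observe()['tool_rot']; print(Rn.from_quat([x,y,z,w]).as_matrix().round(3))
E
```

```text
long [[0.591 0.033 0.064]] step [[ 0.603 -0.049  0.064]]
bin rim [[ 0.552 -0.19   0.06 ]
 [ 0.559 -0.316  0.06 ]
 [ 0.41  -0.324  0.06 ]
 [ 0.401 -0.19   0.06 ]]
bed front corners [[ 0.56   0.055  0.04 ]
 [ 0.576 -0.082  0.04 ]] bed back [[0.707 0.071 0.04 ]]
lip [[ 0.628  0.045  0.06 ]
 [ 0.639 -0.058  0.06 ]]
sc long [[0.589 0.034 0.064]] step [[ 0.604 -0.047  0.064]]
bed corners scene [[ 0.583 -0.08   0.04 ]
 [ 0.564  0.058  0.04 ]
 [ 0.71   0.077  0.04 ]
 [ 0.722 -0.058  0.04 ]]
[[-0.     0.268  0.964]
 [-0.001  0.964 -0.268]
 [-1.    -0.001 -0.   ]]
```

```bash
cat >> h.py <<'E'
def plan(p,yaw=None,n=1,s=None):
    """print n equal rows (tool axes, cm, rad) from measured pose to p with tool down and given yaw"""
    s=s or observe(); w,x,y,z=s['tool_rot']; Rt=Rn.from_quat([x,y,z,w])
    cy=np.arctan2(*(Rt.as_matrix()[[1,0],2])); yaw=cy if yaw is None else yaw
    c,sn=np.cos(yaw),np.sin(yaw)
    Rg=Rn.from_matrix(np.array([[0,-sn,c],[0,c,sn],[-1,0,0]]))
    rv=(Rt.inv()*Rg).as_rotvec()/n; cur=Rt; d=(np.array(p)-s['ee_pos'])/n
    for i in range(n):
        print(rv.round(3).tolist(),(cur.inv().apply(d)*100).round(2).tolist()); cur=cur*Rn.from_rotvec(rv)
E
python3 - <<'E'
from h import *
plan([.66,0,.2],np.radians(6.6),16)
E
```

```text
[-0.024, -0.0, 0.0] [0.19, -2.18, 3.97]
[-0.024, -0.0, 0.0] [0.19, -2.27, 3.92]
[-0.024, -0.0, 0.0] [0.19, -2.37, 3.87]
[-0.024, -0.0, 0.0] [0.19, -2.46, 3.81]
[-0.024, -0.0, 0.0] [0.19, -2.55, 3.75]
[-0.024, -0.0, 0.0] [0.19, -2.64, 3.68]
[-0.024, -0.0, 0.0] [0.19, -2.73, 3.62]
[-0.024, -0.0, 0.0] [0.19, -2.81, 3.55]
[-0.024, -0.0, 0.0] [0.19, -2.9, 3.48]
[-0.024, -0.0, 0.0] [0.19, -2.98, 3.41]
[-0.024, -0.0, 0.0] [0.19, -3.06, 3.34]
[-0.024, -0.0, 0.0] [0.19, -3.14, 3.26]
[-0.024, -0.0, 0.0] [0.19, -3.22, 3.19]
[-0.024, -0.0, 0.0] [0.19, -3.3, 3.11]
[-0.024, -0.0, 0.0] [0.19, -3.37, 3.03]
[-0.024, -0.0, 0.0] [0.19, -3.44, 2.95]
```

```bash
python3 -m crank '[[[-0.024,0,0],[0.2,-2.2,4.0],0],[[-0.024,0,0],[0.2,-2.3,3.9],0],[[-0.024,0,0],[0.2,-2.4,3.9],0],[[-0.024,0,0],[0.2,-2.5,3.8],0],[[-0.024,0,0],[0.2,-2.6,3.8],0],[[-0.024,0,0],[0.2,-2.6,3.7],0],[[-0.024,0,0],[0.2,-2.7,3.6],0],[[-0.024,0,0],[0.2,-2.8,3.6],0],[[-0.024,0,0],[0.2,-2.9,3.5],0],[[-0.024,0,0],[0.2,-3.0,3.4],0],[[-0.024,0,0],[0.2,-3.1,3.3],0],[[-0.024,0,0],[0.2,-3.1,3.3],0],[[-0.024,0,0],[0.2,-3.2,3.2],0],[[-0.024,0,0],[0.2,-3.3,3.1],0],[[-0.024,0,0],[0.2,-3.4,3.0],0],[[-0.024,0,0],[0.2,-3.4,3.0],0],[[0,0,0],[0,0,0],0]]'
python3 - <<'E'
from h import *
s=observe(); im=viewer.get_image('wrist'); cv2.imwrite('pics/c.png',im[:,:,::-1]); 
import pickle; pickle.dump(s,open('c.pkl','wb')); print(s['ee_pos'],s['joint_pos'].round(2),s['time'])
E
```

```text
time: 2.28
ee_pos: [0.6785, -0.0157, 0.1924]
tool_rot: [0.703, -0.045, 0.708, 0.045]
contact_force: [-0.4, 0.3, -1.2]
grip_width: 1.002
[ 0.67850312 -0.01571279  0.19238311] [-0.19  0.7   1.01 -0.    1.45 -1.89] 2.275
```

View pics/c.png

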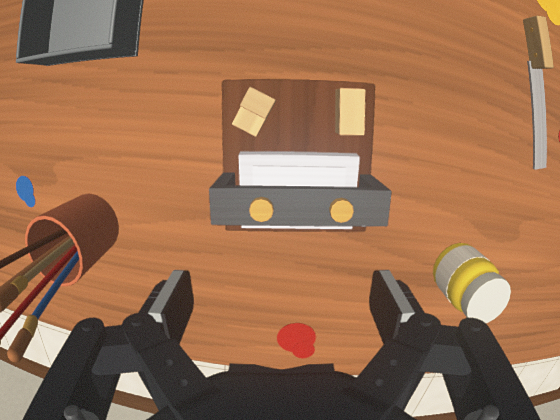

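The wrist view shows the whole press. The stepped offcut is at about (253,111), the long one at (352,111), the plate lip edge around row 152 with columns 239–358, the bed's front edge at row 81, and the small blade's handle at about (538,42). Now I'll extract contours.

```bash
python3 - <<'E'
from h import *
import pickle
s=pickle.load(open('c.pkl','rb')); C=cam('wrist',s)
im=cv2.imread('pics/c.png'); hsv=cv2.cvtColor(im,cv2.COLOR_BGR2HSV)
m=cv2.inRange(hsv,(12,40,150),(32,165,255)); 
n,l,st,ce=cv2.connectedComponentsWithStats(m)
for i in range(1,n):
    if st[i][4]>150:
        c=max(cv2.findContours((l==i).astype('uint8'),0,2)[0],key=cv2.contourArea)
        print(st[i],ce[i].round(1),cv2.boxPoints(cv2.minAreaRect(c)).round(1).tolist())
crop('pics/c.png','pics/c1.png',200,60,400,240,4)
crop('pics/c.png','pics/c2.png',500,0,560,180,3)
K=C
print('bed front',onz('wrist',[(222,80),(375,83)],.04,C).round(4))
print('lip top',onz('wrist',[(239,152),(358,153)],.061,C).round(4))
E
```

```text
[     0      0    560    376 132693] [297.  168.6] [[0.0, 0.0], [559.0, 0.0], [559.0, 375.0], [0.0, 375.0]]
[ 232   87   43   50 1229] [252.8 111.1] [[229.3000030517578, 123.0999984741211], [249.3000030517578, 85.30000305175781], [275.5, 99.19999694824219], [255.5, 136.89999389648438]]
[ 339   87   27   49 1238] [351.7 111.5] [[339.0, 135.0], [339.0, 87.0], [365.0, 87.0], [365.0, 135.0]]
[249 198  25  24 457] [260.7 209.8] [[249.0, 198.0], [273.0, 198.0], [273.0, 221.0], [249.0, 221.0]]
[330 199  24  24 435] [341.5 210.7] [[330.0, 199.0], [353.0, 199.0], [353.0, 222.0], [330.0, 222.0]]
[  0 254  32  32 422] [ 13.3 268.5] [[-7.800000190734863, 274.6000061035156], [24.399999618530273, 250.5], [32.5, 261.3999938964844], [0.4000000059604645, 285.5]]
[  6 274  37  37 308] [ 24.7 292.5] [[5.800000190734863, 307.8999938964844], [36.599998474121094, 272.0], [42.599998474121094, 277.1000061035156], [11.800000190734863, 313.0]]
[ 17 282  35  52 256] [ 34.2 304. ] [[12.0, 329.8999938964844], [44.20000076293945, 278.70001220703125], [51.5, 283.29998779296875], [19.299999237060547, 334.5]]
bed front [[ 0.5796 -0.0813  0.04  ]
 [ 0.5628  0.0564  0.04  ]]
lip top [[ 0.6408 -0.0561  0.061 ]
 [ 0.628   0.0453  0.061 ]]
```

View pics/c1.png

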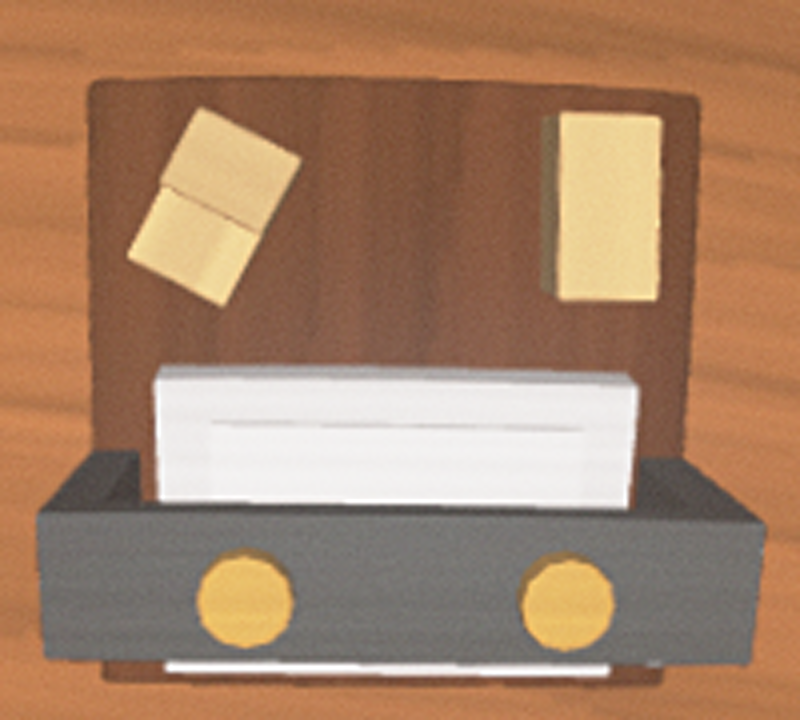

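View pics/c2.png

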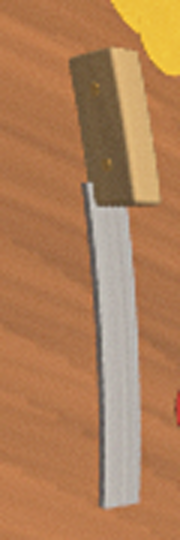

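```bash
python3 - <<'E'
from h import *
import pickle
s=pickle.load(open('c.pkl','rb')); C=cam('wrist',s)
f=lambda P:[(200+x/4-.4,60+y/4-.4) for x,y in P]
hi=onz('wrist',f([(198,107),(302,158),(255,232),(161,184)]),.068,C)
lo=onz('wrist',f([(127,256),(222,306)]),.058,C)
L=onz('wrist',f([(559,113),(661,115),(659,299),(557,299)]),.064,C)
print('hi',hi.round(4).tolist(),'lo',lo.round(4).tolist(),'L',L.round(4).tolist())
ctr=(hi[0]+hi[1]+lo[0]+lo[1])/4; d=lo.mean(0)-hi[:2].mean(0); print('step',ctr,np.degrees(np.arctan2(d[1],d[0])),np.linalg.norm(d[:2]),np.linalg.norm(hi[0]-hi[1]))
d=(L[2]+L[3]-L[0]-L[1])/2; print('long',L.mean(0),np.degrees(np.arctan2(d[1],d[0])),np.linalg.norm(d),np.linalg.norm(L[1]-L[0]))
b=onz('wrist',f([(90,88),(700,96),(686,455),(93,452)]),.04,C); print('bed',b.round(4).tolist())
for zz in (.060,.062): 
  p=onz('wrist',f([(156,380),(638,386)]),zz,C); print('lip top',p.round(4).tolist(),np.linalg.norm(p[0]-p[1]),p.mean(0), np.degrees(np.arctan2(p[0][0]-p[1][0],p[1][1]-p[0][1])))
posts=onz('wrist',f([(38,515),(765,525),(752,662),(45,657)]),.107,C);print('bridge',posts.round(4).tolist(),posts.mean(0))
g=lambda P:[(500+x/3,y/3) for x,y in P]
print('blade top edges', onz('wrist',g([(137,503),(128,207)]),.004,C).round(4).tolist(),onz('wrist',g([(104,503),(97,200)]),.004,C).round(4).tolist())
h=onz('wrist',g([(160,203),(135,50),(105,50),(131,203)]),.03,C); print('handle top',h.round(4).tolist(),h.mean(0))
E
```

```text
hi [[0.5847, -0.0532, 0.068], [0.5928, -0.031, 0.068], [0.609, -0.0386, 0.068], [0.6013, -0.0588, 0.068]] lo [[0.6175, -0.0656, 0.058], [0.626, -0.0442, 0.058]] L [[0.5756, 0.0201, 0.064], [0.572, 0.0417, 0.064], [0.6109, 0.0474, 0.064], [0.6145, 0.0255, 0.064]]
step [ 0.60523269 -0.04848769  0.063     ] -21.225016207851127 0.035369915919578776 0.02361290633302314
long [0.59325349 0.03367264 0.064     ] 8.056229685323002 0.039309118459952254 0.021830496568361106
bed [[0.5811, -0.081, 0.04], [0.5634, 0.0561, 0.04], [0.6474, 0.067, 0.04], [0.665, -0.0718, 0.04]]
lip top [[0.6432, -0.0564, 0.06], [0.6306, 0.047, 0.06]] 0.1041607554937181 [ 0.63693655 -0.00465197  0.06      ] 6.944257428062181
lip top [[0.6429, -0.0561, 0.062], [0.6304, 0.0465, 0.062]] 0.10340465706377187 [ 0.63666397 -0.00480092  0.062     ] 6.944257428062182
bridge [[0.6631, -0.0705, 0.107], [0.6474, 0.0643, 0.107], [0.6747, 0.068, 0.107], [0.6908, -0.0675, 0.107]] [ 0.6689678  -0.00140994  0.107     ]
blade top edges [[0.6025, 0.33, 0.004], [0.4776, 0.2932, 0.004]] [[0.6068, 0.3077, 0.004], [0.4811, 0.2735, 0.004]]
handle top [[0.4786, 0.2875, 0.03], [0.418, 0.2677, 0.03], [0.4257, 0.25, 0.03], [0.4849, 0.2698, 0.03]] [0.45181822 0.26875969 0.03      ]
```

```bash
python3 - <<'E'
from h import *
plan([.6006,-.0467,.14],np.radians(-21),4)
E
```

```text
[0.124, -0.002, 0.0] [1.34, -0.56, -2.01]
[0.124, -0.002, 0.0] [1.33, -0.8, -1.93]
[0.124, -0.002, 0.0] [1.33, -1.03, -1.82]
[0.124, -0.002, 0.0] [1.33, -1.25, -1.68]
```

```bash
python3 -m crank '[[[0.124,-0.002,0],[0.5,-0.6,-2.0],0.45],[[0.124,-0.002,0],[1.3,-0.8,-1.9],0.45],[[0.124,-0.002,0],[1.3,-1.0,-1.8],0.45],[[0.124,-0.002,0],[1.3,-1.2,-1.7],0.45],[[0,0,0],[0,0,0],0.45]]'; python3 - <<'E'
from h import *
plan([.6006,-.0467,.043],np.radians(-21),3)
E
```

```text
time: 2.95
ee_pos: [0.5959, -0.0413, 0.1492]
tool_rot: [0.695, 0.133, 0.694, -0.133]
contact_force: [1.0, -1.1, 0.1]
grip_width: 0.549
[-0.004, 0.0, 0.0] [3.54, -0.11, 0.21]
[-0.004, 0.0, 0.0] [3.54, -0.11, 0.21]
[-0.004, 0.0, 0.0] [3.54, -0.11, 0.21]
```

```bash
python3 -m crank '[[[-0.004,0,0],[3.5,-0.2,0.3],0.45],[[-0.004,0,0],[3.5,-0.1,0.2],0.45],[[-0.004,0,0],[2.5,-0.1,0.1],0.45],[[0,0,0],[0,0,0],0.45]]'; python3 - <<'E'
from h import *
plan([.6006,-.0467,.043],np.radians(-21),1)
E
```

```text
time: 3.45
ee_pos: [0.6036, -0.0442, 0.056]
tool_rot: [0.699, 0.124, 0.693, -0.124]
contact_force: [0.0, -0.2, 0.6]
grip_width: 0.548
[0.014, 0.008, -0.002] [1.29, -0.33, -0.2]
```

```bash
python3 -m crank '[[[0.014,0.008,0],[1.3,-0.3,-0.2],0.45],[[0,0,0],[0,0,0],0.45]]'; python3 - <<'E'
from h import *
plan([.6006,-.0467,.043],np.radians(-21),1)
s=observe(); im=viewer.get_image('wrist'); cv2.imwrite('pics/d.png',im[:,:,::-1])
E
```

```text
time: 3.7
ee_pos: [0.6019, -0.046, 0.0445]
tool_rot: [0.697, 0.129, 0.694, -0.128]
contact_force: [0.0, 0.7, -0.7]
grip_width: 0.549
[0.002, 0.003, -0.002] [0.15, -0.11, -0.1]
```

View pics/d.png

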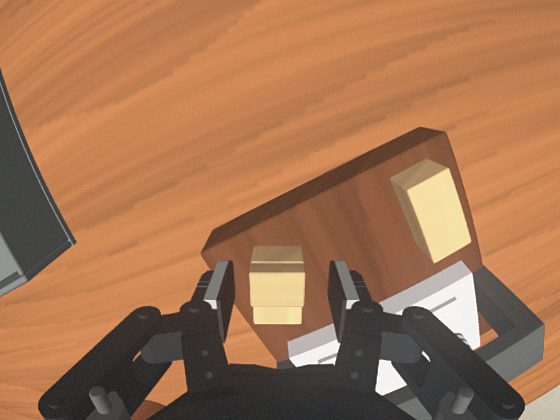

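The stepped offcut sits squarely between the pads at about (278,285), so I'll close the gripper.

```bash
python3 -m crank '[[[0,0,0],[0,0,0],1],[[0,0,0],[0,0,0],1],[[0,0,0],[0,0,0],1],[[0,0,0],[0,0,0],1],[[0,0,0],[-3,0,0],1],[[0,0,0],[-3.5,0,0],1],[[0,0,0],[-3.5,0,-0.5],1]]'; python3 - <<'E'
from h import *
plan([.48,-.225,.13],np.radians(-21),6)
E
```

```text
time: 4.62
ee_pos: [0.5965, -0.0442, 0.1468]
tool_rot: [0.696, 0.129, 0.695, -0.128]
contact_force: [-0.2, -0.5, -1.0]
grip_width: 0.269
[0.0, 0.0, -0.0] [0.27, -3.51, -0.74]
[0.0, 0.0, -0.0] [0.27, -3.51, -0.74]
[0.0, 0.0, -0.0] [0.27, -3.51, -0.74]
[0.0, 0.0, -0.0] [0.28, -3.51, -0.74]
[0.0, 0.0, -0.0] [0.28, -3.51, -0.73]
[0.0, 0.0, -0.0] [0.28, -3.51, -0.73]
```

```bash
python3 - <<'E'
from h import *
plan([.51,-.255,.125],np.radians(-10),6)
E
```

```text
[-0.032, 0.0, -0.0] [0.36, -3.8, -0.09]
[-0.032, 0.0, -0.0] [0.36, -3.79, -0.21]
[-0.032, 0.0, -0.0] [0.36, -3.78, -0.33]
[-0.032, 0.0, -0.0] [0.36, -3.77, -0.45]
[-0.032, 0.0, -0.0] [0.36, -3.75, -0.57]
[-0.032, 0.0, -0.0] [0.36, -3.73, -0.69]
```

```bash
python3 -m crank '[[[-0.032,0,0],[0.3,-3.8,-0.1],1],[[-0.032,0,0],[0.3,-3.8,-0.2],1],[[-0.032,0,0],[0.3,-3.8,-0.3],1],[[-0.032,0,0],[0.3,-3.8,-0.5],1],[[-0.032,0,0],[0.3,-3.7,-0.6],1],[[-0.032,0,0],[0.3,-2.5,-0.5],1],[[0,0,0],[0,0,0],1]]'; python3 - <<'E'
from h import *
plan([.51,-.255,.032],np.radians(-10),4)
im=viewer.get_image('wrist'); cv2.imwrite('pics/e.png',im[:,:,::-1])
E
```

```text
time: 5.5
ee_pos: [0.5133, -0.2494, 0.131]
tool_rot: [0.708, 0.058, 0.702, -0.058]
contact_force: [0.9, 0.3, 0.4]
grip_width: 0.267
[0.002, 0.002, -0.0] [2.47, -0.15, -0.08]
[0.002, 0.002, -0.0] [2.47, -0.15, -0.07]
[0.002, 0.002, -0.0] [2.47, -0.15, -0.07]
[0.002, 0.002, -0.0] [2.47, -0.15, -0.06]
```

View pics/e.png

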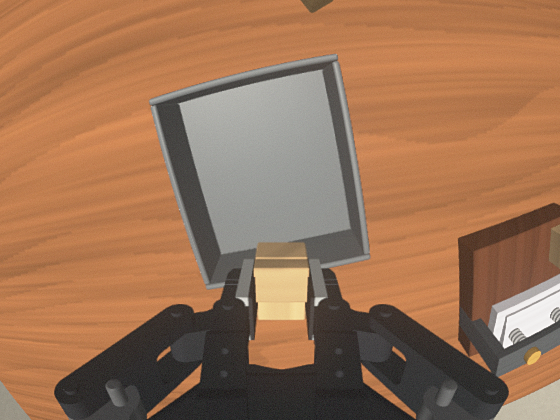

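```bash
python3 - <<'E'
from h import *
p=onz('wrist',[(152,102),(337,57),(369,257),(208,286)],.06);print(p.round(3),p.mean(0))
plan([.50,-.253,.032],np.radians(-5),4)
E
```

```text
[[ 0.414 -0.32   0.06 ]
 [ 0.408 -0.194  0.06 ]
 [ 0.552 -0.187  0.06 ]
 [ 0.557 -0.313  0.06 ]] [ 0.4829895  -0.25329173  0.06      ]
[-0.019, 0.002, -0.0] [2.48, -0.17, -0.34]
[-0.019, 0.002, -0.0] [2.48, -0.16, -0.34]
[-0.019, 0.002, -0.0] [2.48, -0.16, -0.34]
[-0.019, 0.002, -0.0] [2.48, -0.15, -0.33]
```

```bash
python3 -m crank '[[[-0.019,0,0],[2.7,-0.2,-0.4],1],[[-0.019,0,0],[2.7,-0.2,-0.4],1],[[-0.019,0,0],[2.7,-0.1,-0.3],1],[[-0.019,0,0],[2,-0.1,-0.2],1],[[0,0,0],[0.5,0,0],1],[[0,0,0],[0,0,0],0.5],[[0,0,0],[0,0,0],0.5],[[0,0,0],[0,0,0],0.5]]'; python3 - <<'E'
from h import *
im=viewer.get_image('wrist'); cv2.imwrite('pics/f.png',im[:,:,::-1])
plan([.5,-.253,.15],np.radians(-0),3)
E
```

```text
time: 6.55
ee_pos: [0.5054, -0.2473, 0.0256]
tool_rot: [0.711, 0.028, 0.702, -0.03]
contact_force: [-0.3, -1.3, 0.2]
grip_width: 0.498
[-0.028, 0.005, 0.001] [-4.15, -0.21, -0.11]
[-0.028, 0.005, 0.001] [-4.15, -0.2, -0.13]
[-0.028, 0.005, 0.001] [-4.15, -0.2, -0.15]
```

View pics/f.png

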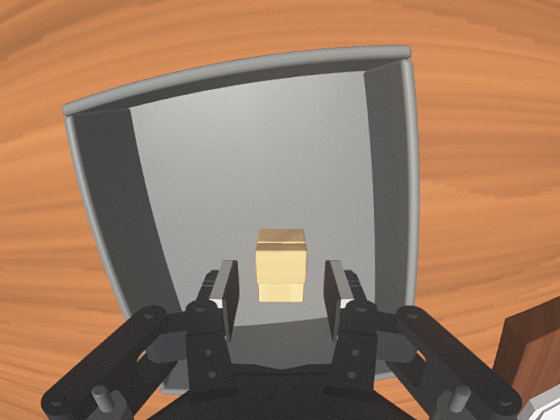

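The stepped offcut is released on the bin floor at about (281,265). Next I'll lift and go to the long offcut.

```bash
python3 -m crank '[[[0,0.01,0],[-4,0,0],0.45],[[0,0,0],[-4,0,0],0.45],[[0,0,0],[-4,0,0],0.45]]'; python3 - <<'E'
from h import *
plan([.589,.033,.13],np.radians(8),7)
E
```

```text
time: 6.98
ee_pos: [0.5035, -0.2464, 0.1471]
tool_rot: [0.706, 0.03, 0.707, -0.029]
contact_force: [0.8, -0.2, 0.1]
grip_width: 0.552
[-0.032, -0.0, -0.0] [0.25, 4.08, 0.88]
[-0.032, -0.0, -0.0] [0.25, 4.05, 1.01]
[-0.032, -0.0, -0.0] [0.25, 4.01, 1.14]
[-0.032, -0.0, -0.0] [0.25, 3.98, 1.27]
[-0.032, -0.0, -0.0] [0.25, 3.93, 1.4]
[-0.032, -0.0, -0.0] [0.25, 3.89, 1.52]
[-0.032, -0.0, -0.0] [0.25, 3.84, 1.64]
```

```bash
python3 -m crank '[[[-0.032,0,0],[0.2,4.1,0.9],0.45],[[-0.032,0,0],[0.2,4.0,1.0],0.45],[[-0.032,0,0],[0.2,4.0,1.1],0.45],[[-0.032,0,0],[0.2,4.0,1.2],0.45],[[-0.032,0,0],[0.2,3.9,1.3],0.45],[[-0.032,0,0],[0.2,3.6,1.4],0.45],[[-0.032,0,0],[0.2,2.4,1.2],0.45],[[0,0,0],[0,0,0],0.45]]'; python3 - <<'E'
from h import *
plan([.589,.033,.043],np.radians(8),3)
E
```

```text
time: 7.98
ee_pos: [0.5869, 0.0211, 0.1393]
tool_rot: [0.709, -0.053, 0.702, 0.049]
contact_force: [-0.2, -1.1, 0.4]
grip_width: 0.551
[0.002, 0.003, 0.002] [3.21, 0.4, 0.09]
[0.002, 0.003, 0.002] [3.21, 0.4, 0.1]
[0.002, 0.003, 0.002] [3.21, 0.39, 0.11]
```

```bash
python3 -m crank '[[[0,0.003,0],[2,0.7,0.1],0.45],[[0,0.003,0],[3,0.4,0.1],0.45],[[0,0.003,0],[3,0,0],0.45],[[0,0,0],[1,0,0],0.45],[[0,0,0],[0,0,0],0.45]]'; python3 - <<'E'
from h import *
plan([.589,.033,.043],np.radians(8),1)
im=viewer.get_image('wrist'); cv2.imwrite('pics/g.png',im[:,:,::-1])
E
```

```text
time: 8.6
ee_pos: [0.5887, 0.0279, 0.0496]
tool_rot: [0.707, -0.052, 0.704, 0.046]
contact_force: [0.0, -0.9, 0.1]
grip_width: 0.547
[-0.001, 0.005, 0.009] [0.65, 0.51, 0.1]
```

View pics/g.png

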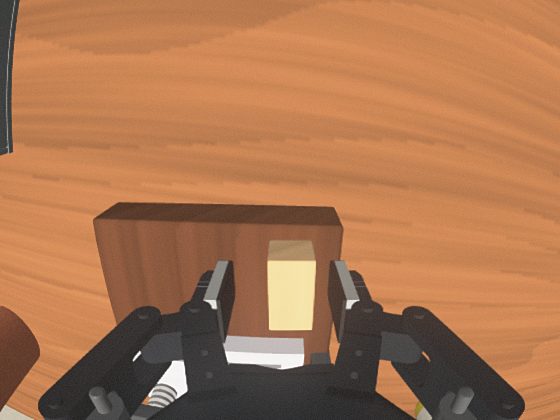

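The offcut sits about 5 mm toward +y (column 291 against the jaw centre at 281), which agrees with the plan. I'll correct for it and grip.

```bash
python3 -m crank '[[[0,0.005,0.009],[0.7,0.6,0.1],0.45],[[0,0,0],[0,0,0],0.45],[[0,0,0],[0,0,0],1],[[0,0,0],[0,0,0],1],[[0,0,0],[0,0,0],1],[[0,0,0],[0,0,0],1],[[0,0,0],[-3,0,0],1],[[0,0,0],[-3.5,0,0],1],[[0,0,0],[-3.5,0,-0.5],1]]'; python3 - <<'E'
from h import *
plan([.455,-.253,.13],np.radians(0),8)
E
```

```text
time: 9.78
ee_pos: [0.5836, 0.0334, 0.1451]
tool_rot: [0.705, -0.049, 0.706, 0.049]
contact_force: [1.2, 0.9, -0.7]
grip_width: 0.242
[0.017, -0.0, -0.0] [0.19, -3.32, -2.09]
[0.017, -0.0, -0.0] [0.19, -3.36, -2.03]
[0.017, -0.0, -0.0] [0.19, -3.39, -1.97]
[0.017, -0.0, -0.0] [0.19, -3.43, -1.91]
[0.017, -0.0, -0.0] [0.19, -3.46, -1.85]
[0.017, -0.0, -0.0] [0.19, -3.49, -1.79]
[0.017, -0.0, -0.0] [0.19, -3.52, -1.73]
[0.017, -0.0, -0.0] [0.19, -3.55, -1.67]
```

```bash
python3 -m crank '[[[0.017,0,0],[0.2,-3.3,-2.1],1],[[0.017,0,0],[0.2,-3.4,-2],1],[[0.017,0,0],[0.2,-3.4,-2],1],[[0.017,0,0],[0.2,-3.4,-1.9],1],[[0.017,0,0],[0.2,-3.5,-1.9],1],[[0.017,0,0],[0.2,-3.5,-1.8],1],[[0.017,0,0],[0.2,-3.5,-1.7],1],[[0.017,0,0],[0.2,-2.6,-1.4],1],[[0,0,0],[0,0,0],1]]'; python3 - <<'E'
from h import *
plan([.455,-.253,.026],np.radians(0),4)
im=viewer.get_image('wrist'); cv2.imwrite('pics/i.png',im[:,:,::-1])
E
```

```text
time: 10.9
ee_pos: [0.4542, -0.2522, 0.1314]
tool_rot: [0.709, -0.0, 0.705, -0.001]
contact_force: [0.5, -0.3, 0.1]
grip_width: 0.242
[-0.0, 0.001, 0.0] [2.64, -0.02, 0.01]
[-0.0, 0.001, 0.0] [2.64, -0.02, 0.01]
[-0.0, 0.001, 0.0] [2.64, -0.02, 0.01]
[-0.0, 0.001, 0.0] [2.64, -0.02, 0.02]
```

View pics/i.png

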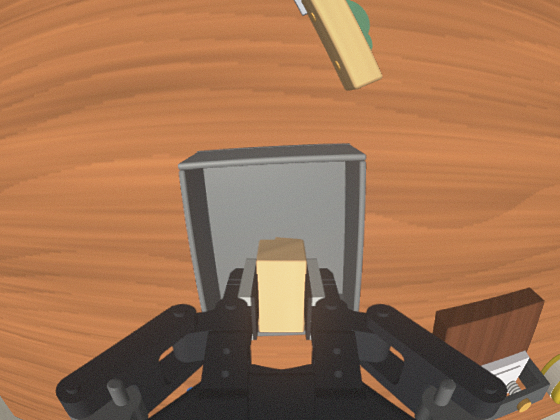

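The long offcut is held over the bin at about (282,290). I'll lower and release.

```bash
python3 -m crank '[[[0,0,0],[2.7,0,0],1],[[0,0,0],[2.7,0,0],1],[[0,0,0],[2.7,0,0],1],[[0,0,0],[2.0,0,0],1],[[0,0,0],[0.4,0,0],1],[[0,0,0],[0,0,0],0.5],[[0,0,0],[0,0,0],0.5],[[0,0,0],[0,0,0],0.5],[[0,0,0],[-4,0,0],0.5],[[0,0,0],[-4,0,0],0.5],[[0,0,0],[-4,0,0],0.5],[[0,0,0],[0,0,0],0.5]]'; python3 - <<'E'
from h import *
im=viewer.get_image('wrist'); cv2.imwrite('pics/j.png',im[:,:,::-1])
plan([.44,.24,.14],np.radians(10),12)
E
```

```text
time: 12.45
ee_pos: [0.4584, -0.2467, 0.1519]
tool_rot: [0.711, -0.005, 0.703, 0.001]
contact_force: [0.8, 0.2, -0.7]
grip_width: 0.504
[-0.014, 0.001, 0.0] [0.07, 4.05, -0.12]
[-0.014, 0.001, 0.0] [0.07, 4.05, -0.06]
[-0.014, 0.001, 0.0] [0.07, 4.05, -0.0]
[-0.014, 0.001, 0.0] [0.08, 4.05, 0.05]
[-0.014, 0.001, 0.0] [0.08, 4.05, 0.11]
[-0.014, 0.001, 0.0] [0.08, 4.05, 0.17]
[-0.014, 0.001, 0.0] [0.08, 4.05, 0.22]
[-0.014, 0.001, 0.0] [0.08, 4.04, 0.28]
[-0.014, 0.001, 0.0] [0.08, 4.04, 0.33]
[-0.014, 0.001, 0.0] [0.08, 4.04, 0.39]
[-0.014, 0.001, 0.0] [0.08, 4.03, 0.45]
[-0.014, 0.001, 0.0] [0.08, 4.02, 0.5]
```

View pics/j.png

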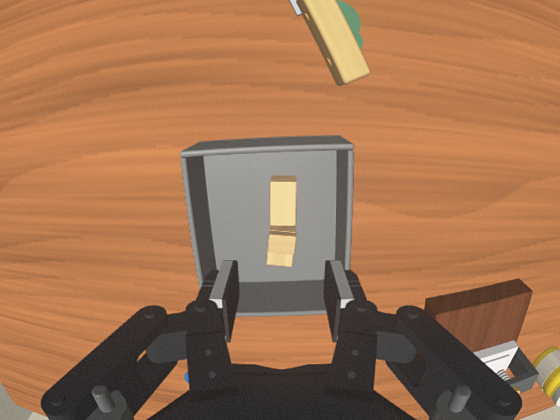

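Both offcuts lie on the bin floor, the long one at (283,203) and the stepped one at (281,250). Now I'll go to the blade, hovering first to refine its pose.

```bash
python3 - <<'E'
from h import *
plan([.51,.285,.16],np.radians(15.8),13)
E
```

```text
[-0.021, 0.001, 0.0] [-0.08, 4.08, 0.44]
[-0.021, 0.001, 0.0] [-0.08, 4.07, 0.52]
[-0.021, 0.001, 0.0] [-0.08, 4.06, 0.6]
[-0.021, 0.001, 0.0] [-0.08, 4.05, 0.69]
[-0.021, 0.001, 0.0] [-0.08, 4.03, 0.77]
[-0.021, 0.001, 0.0] [-0.08, 4.02, 0.85]
[-0.021, 0.001, 0.0] [-0.08, 4.0, 0.94]
[-0.021, 0.001, 0.0] [-0.08, 3.98, 1.02]
[-0.021, 0.001, 0.0] [-0.08, 3.96, 1.1]
[-0.021, 0.001, 0.0] [-0.08, 3.93, 1.18]
[-0.021, 0.001, 0.0] [-0.08, 3.91, 1.26]
[-0.021, 0.001, 0.0] [-0.08, 3.88, 1.34]
[-0.021, 0.001, 0.0] [-0.08, 3.85, 1.42]
```

```bash
python3 -m crank '[[[-0.021,0.001,0],[-0.1,4.1,0.4],0.5],[[-0.021,0.001,0],[-0.1,4.1,0.5],0.5],[[-0.021,0.001,0],[-0.1,4.1,0.6],0.5],[[-0.021,0.001,0],[-0.1,4.1,0.7],0.5],[[-0.021,0.001,0],[-0.1,4.0,0.8],0.5],[[-0.021,0.001,0],[-0.1,4.0,0.9],0.5],[[-0.021,0.001,0],[-0.1,4.0,1],0.5],[[-0.021,0.001,0],[-0.1,4.0,1],0.5],[[-0.021,0.001,0],[-0.1,4.0,1.1],0.5],[[-0.021,0.001,0],[-0.1,3.9,1.2],0.5],[[-0.021,0.001,0],[-0.1,3.9,1.3],0.5],[[-0.021,0.001,0],[-0.1,3.9,1.3],0.5],[[-0.021,0.001,0],[-0.1,3,1.2],0.5],[[0,0,0],[0,0,0],0.5],[[0,0,0],[0,0,0],0.5]]'; python3 - <<'E'
from h import *
s=observe(); im=viewer.get_image('wrist'); cv2.imwrite('pics/k.png',im[:,:,::-1])
import pickle; pickle.dump(s,open('k.pkl','wb'))
E
```

```text
time: 14.38
ee_pos: [0.5018, 0.2942, 0.1444]
tool_rot: [0.688, -0.1, 0.711, 0.101]
contact_force: [0.1, -0.2, 0.0]
grip_width: 0.497
```

View pics/k.png

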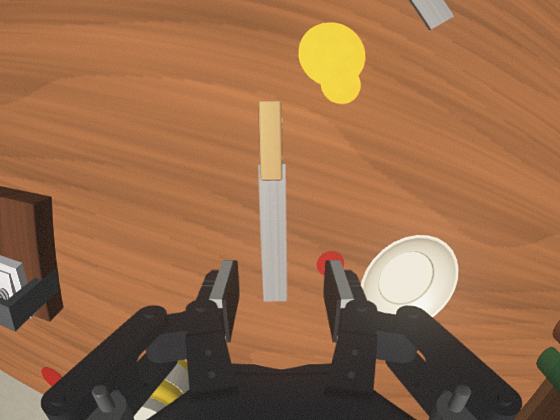

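The blade is aligned with the tool: handle top spans (261,102)–(282,180), strip spans columns 260–286 and rows 165–300. Next I'll refine.

```bash
python3 - <<'E'
from h import *
import pickle
s=pickle.load(open('k.pkl','rb')); C=cam('wrist',s)
crop('pics/k.png','pics/k1.png',230,90,320,310,3)
im=cv2.imread('pics/k.png'); hsv=cv2.cvtColor(im,cv2.COLOR_BGR2HSV)
roi=np.zeros(im.shape[:2],'uint8'); roi[95:310,245:300]=255
m=cv2.inRange(hsv,(14,60,170),(30,150,255))&roi; g=cv2.inRange(hsv,(0,0,110),(180,45,235))&roi
for nm,mm,z in (('handle',m,.03),('strip',g,.004)):
    n,l,st,ce=cv2.connectedComponentsWithStats(mm); i=1+st[1:,4].argmax()
    c=max(cv2.findContours((l==i).astype('uint8'),0,2)[0],key=cv2.contourArea)
    b=cv2.boxPoints(cv2.minAreaRect(c)); p=onz('wrist',b,z,C)
    q=cv2.minAreaRect((onz('wrist',c[:,0].astype(float),z,C)[:,:2]*1000).astype('float32'))
    print(nm,b.round(1).tolist(),p.round(4).tolist(),q)
E
```

```text
handle [[258.0, 100.0], [282.0, 100.0], [282.0, 179.0], [258.0, 179.0]] [[0.4212, 0.2527, 0.03], [0.416, 0.2709, 0.03], [0.4772, 0.2888, 0.03], [0.4826, 0.2701, 0.03]] ((449.2401123046875, 270.7606506347656), (63.755836486816406, 18.923709869384766), 16.402297973632812)
strip [[258.6000061035156, 164.0], [284.6000061035156, 163.6999969482422], [286.20001220703125, 300.0], [260.29998779296875, 300.29998779296875]] [[0.4747, 0.2668, 0.004], [0.468, 0.2888, 0.004], [0.6009, 0.3301, 0.004], [0.6088, 0.3046, 0.004]] ((537.887939453125, 298.1335754394531), (139.27394104003906, 23.513229370117188), 17.291889190673828)
```

View pics/k1.png

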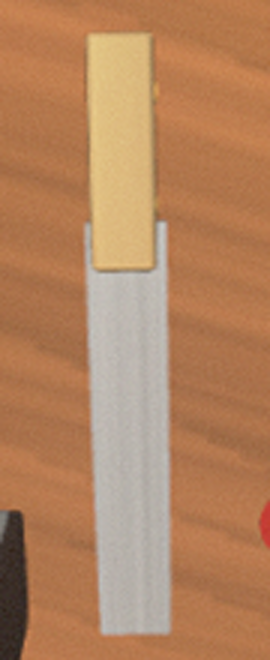

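```bash
python3 - <<'E'
from h import *
plan([.4567,.2728,.07],np.radians(16.8),3)
E
```

```text
[-0.002, -0.011, -0.002] [2.54, -0.27, -1.56]
[-0.002, -0.011, -0.002] [2.52, -0.26, -1.59]
[-0.002, -0.011, -0.002] [2.5, -0.25, -1.62]
```

```bash
python3 -m crank '[[[-0.002,-0.011,-0.002],[2,-0.3,-1.6],0.5],[[-0.002,-0.011,-0.002],[2.5,-0.3,-1.6],0.5],[[-0.002,-0.011,-0.002],[2,-0.2,-1.4],0.5],[[0,0,0],[0,0,0],0.5],[[0,0,0],[0,0,0],0.5]]'; python3 - <<'E'
from h import *
plan([.4567,.2728,.007],np.radians(16.8),3)
E
```

```text
time: 15.05
ee_pos: [0.4588, 0.2685, 0.0796]
tool_rot: [0.701, -0.101, 0.699, 0.101]
contact_force: [0.1, 0.1, 1.0]
grip_width: 0.498
[-0.003, 0.001, 0.0] [2.42, 0.16, -0.03]
[-0.003, 0.001, 0.0] [2.42, 0.16, -0.03]
[-0.003, 0.001, 0.0] [2.42, 0.16, -0.03]
```

```bash
python3 -m crank '[[[-0.003,0,0],[2,0.2,0],0.5],[[-0.003,0.001,0],[2,0.2,0],0.5],[[-0.003,0.001,0],[1.5,0.1,0],0.5],[[0,0,0],[0,0,0],0.5],[[0,0,0],[0,0,0],0.5]]'; python3 - <<'E'
from h import *
plan([.4567,.2728,.007],np.radians(16.8),1)
E
```

```text
time: 15.68
ee_pos: [0.4623, 0.2741, 0.0271]
tool_rot: [0.703, -0.103, 0.697, 0.104]
contact_force: [0.2, -0.2, 1.4]
grip_width: 0.5
[-0.0, 0.009, 0.0] [2.01, 0.04, -0.59]
```

```bash
python3 -m crank '[[[0,0.006,0],[1.2,0,-0.5],0.5],[[0,0,0],[0.6,0,-0.1],0.5],[[0,0,0],[0,0,0],0.5]]'; python3 - <<'E'
from h import *
plan([.4567,.2728,.007],np.radians(16.8),1)
im=viewer.get_image('wrist'); cv2.imwrite('pics/l.png',im[:,:,::-1])
E
```

```text
time: 16.05
ee_pos: [0.4567, 0.2723, 0.0087]
tool_rot: [0.701, -0.103, 0.698, 0.103]
contact_force: [0.7, 0.4, 0.5]
grip_width: 0.501
[-0.0, 0.003, 0.0] [0.17, 0.05, 0.02]
```

View pics/l.png

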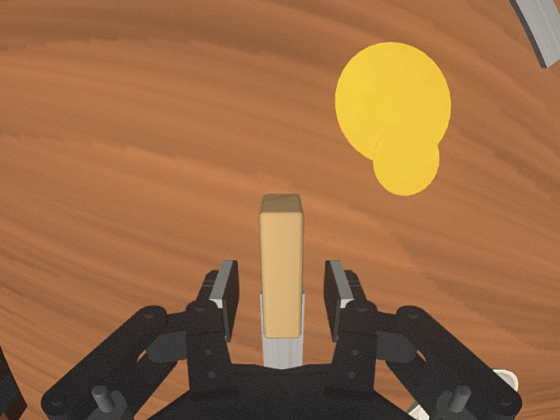

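The handle is centred between the pads at about (281,270). I'll close, then record the pose as the flatness reference.

```bash
python3 -m crank '[[[0,0.003,0],[0.1,0,0],1],[[0,0,0],[0,0,0],1],[[0,0,0],[0,0,0],1],[[0,0,0],[0,0,0],1],[[0,0,0],[0,0,0],1]]'; python3 - <<'E'
from h import *
s=observe(); w,x,y,z=s['tool_rot']; print(s['ee_pos'],Rn.from_quat([x,y,z,w]).as_matrix().round(4).tolist(),s['contact_force'].round(2),s['moment'].round(3))
E
python3 -m crank '[[[0,0,0],[-2,0,0],1],[[0,0,0],[-3,0,0],1],[[0,0,0],[-3,0,0],1],[[0,0,0],[-2,0,0],1],[[0,0,0],[0,0,0],1],[[0,0,0],[0,0,0],1]]'
python3 - <<'E'
from h import *
s=observe();print(s['contact_force'].round(2),s['moment'].round(3)); import pickle; pickle.dump(s,open('m.pkl','wb'))
im=viewer.get_image('scene'); cv2.imwrite('pics/m.png',im[:,:,::-1]);crop('pics/m.png','pics/m1.png',160,150,460,350,2.6)
E
```

```text
time: 16.73
ee_pos: [0.4571, 0.2724, 0.0082]
tool_rot: [0.7, -0.103, 0.699, 0.103]
contact_force: [0.1, 0.4, -0.2]
grip_width: 0.2
[0.45705263 0.27242745 0.0081997 ] [[0.0011, -0.2887, 0.9574], [0.0002, 0.9574, 0.2887], [-1.0, -0.0001, 0.0012]] [ 0.08  0.43 -0.19] [-0.005  0.022 -0.016]
time: 17.48
ee_pos: [0.4558, 0.272, 0.1093]
tool_rot: [0.699, -0.103, 0.701, 0.103]
contact_force: [-0.4, -0.0, -1.2]
grip_width: 0.194
[-0.39 -0.   -1.17] [-0.014  0.039 -0.009]
```

View pics/m1.png

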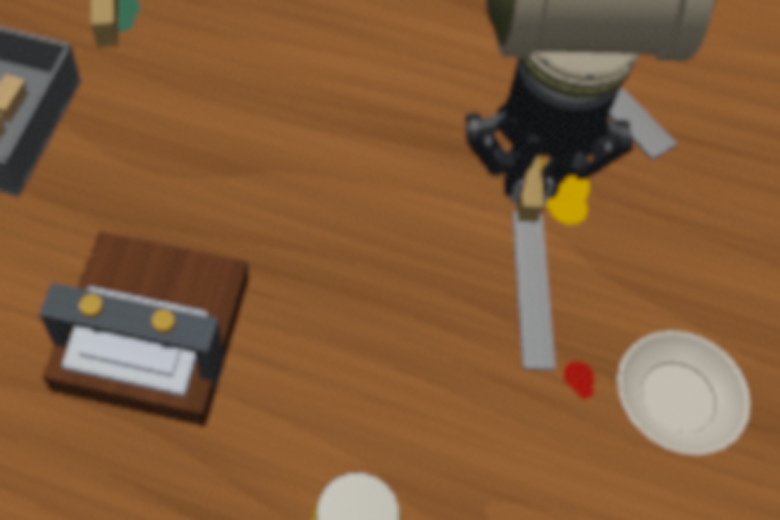

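```bash
python3 - <<'E'
from h import *
import pickle
s=pickle.load(open('m.pkl','rb')); w,x,y,z=s['tool_rot']; R=Rn.from_quat([x,y,z,w]).as_matrix(); print(R.round(4).tolist())
for zz in (.105,.095): print(onz('scene',[(160+523/2.6,150+369/2.6),(160+554/2.6,150+369/2.6)],zz).round(4).tolist())
tip=s['ee_pos']+R@[.0082-.004,0,.1545]; print(tip)
im=viewer.get_image('top'); cv2.imwrite('pics/m_top.png',im[:,:,::-1]);crop('pics/m_top.png','pics/m2.png',150,130,270,280,4)
print(proj('top',[tip]))
E
```

```text
[[-0.0026, -0.2886, 0.9575], [-0.001, 0.9575, 0.2886], [-1.0, -0.0002, -0.0028]]
[[0.61, 0.3069, 0.105], [0.6019, 0.3294, 0.105]]
[[0.6054, 0.3076, 0.095], [0.5972, 0.3304, 0.095]]
[0.60367769 0.31653104 0.1046369 ]
[[203.81454442 161.51751135]]
```

View pics/m2.png

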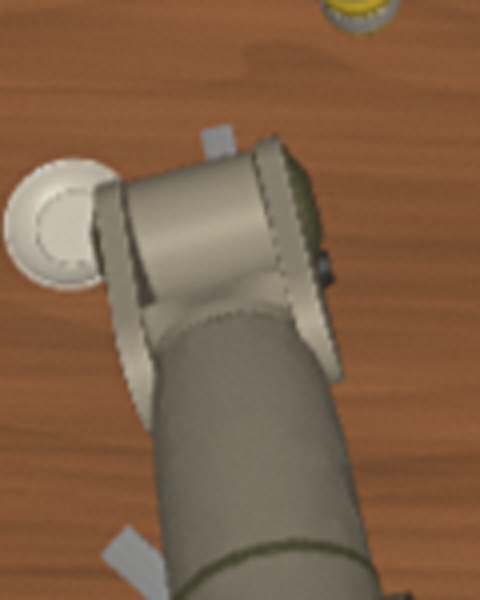

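The tip sits where expected in the top view: seen at (204.5,161.8), predicted (203.8,161.5). So the blade is level and straight in the grip. I'll carry it to in front of the press.

```bash
python3 - <<'E'
from h import *
plan([.468,-.0255,.10],np.radians(7.1),10)
E
```

```text
[0.017, -0.0, 0.0] [0.1, -2.88, -0.74]
[0.017, -0.0, 0.0] [0.09, -2.9, -0.69]
[0.017, -0.0, 0.0] [0.09, -2.91, -0.64]
[0.017, -0.0, 0.0] [0.09, -2.92, -0.59]
[0.017, -0.0, 0.0] [0.09, -2.93, -0.55]
[0.017, -0.0, 0.0] [0.09, -2.94, -0.5]
[0.017, -0.0, 0.0] [0.09, -2.94, -0.45]
[0.017, -0.0, 0.0] [0.09, -2.95, -0.4]
[0.017, -0.0, 0.0] [0.09, -2.96, -0.35]
[0.017, -0.0, 0.0] [0.09, -2.96, -0.3]
```

```bash
python3 -m crank '[[[0.017,0,0],[0,-2,-0.7],1],[[0.017,0,0],[0,-3,-0.7],1],[[0.017,0,0],[0,-3,-0.6],1],[[0.017,0,0],[0,-3,-0.6],1],[[0.017,0,0],[0,-3,-0.5],1],[[0.017,0,0],[0,-3,-0.5],1],[[0.017,0,0],[0,-3,-0.4],1],[[0.017,0,0],[0,-3,-0.4],1],[[0.017,0,0],[0,-3,-0.3],1],[[0.017,0,0],[0,-2,-0.3],1],[[0,0,0],[0,0,0],1],[[0,0,0],[0,0,0],1]]'; python3 - <<'E'
from h import *
plan([.468,-.0255,.06],np.radians(7.1),3)
E
```

```text
time: 19.08
ee_pos: [0.4632, -0.021, 0.101]
tool_rot: [0.7, -0.041, 0.712, 0.042]
contact_force: [-0.1, 0.1, -1.3]
grip_width: 0.196
[-0.002, -0.006, -0.001] [1.37, -0.17, 0.16]
[-0.002, -0.006, -0.001] [1.37, -0.17, 0.16]
[-0.002, -0.006, -0.001] [1.37, -0.17, 0.15]
```

```bash
python3 -m crank '[[[-0.002,-0.006,0],[1,-0.2,0.2],1],[[-0.002,-0.006,0],[1,-0.2,0.2],1],[[-0.002,-0.006,0],[1,-0.1,0.1],1],[[0,0,0],[0,0,0],1],[[0,0,0],[0,0,0],1]]'; python3 - <<'E'
from h import *
plan([.468,-.0255,.06],np.radians(7.1),1)
s=observe(); w,x,y,z=s['tool_rot']; R=Rn.from_quat([x,y,z,w]).as_matrix(); print(R.round(4).tolist(),s['ee_pos'])
im=viewer.get_image('scene'); cv2.imwrite('pics/n.png',im[:,:,::-1]);crop('pics/n.png','pics/n1.png',140,180,300,320,5)
im=viewer.get_image('top'); cv2.imwrite('pics/nt.png',im[:,:,::-1]);crop('pics/nt.png','pics/nt1.png',260,120,360,240,5)
E
```

```text
time: 19.7
ee_pos: [0.4683, -0.0239, 0.068]
tool_rot: [0.706, -0.044, 0.706, 0.046]
contact_force: [0.3, 0.6, -0.8]
grip_width: 0.192
[0.003, 0.001, -0.003] [0.79, -0.16, -0.05]
[[0.0003, -0.1268, 0.9919], [0.0027, 0.9919, 0.1268], [-1.0, 0.0027, 0.0006]] [ 0.46830093 -0.02385527  0.06795385]
```

View pics/n1.png

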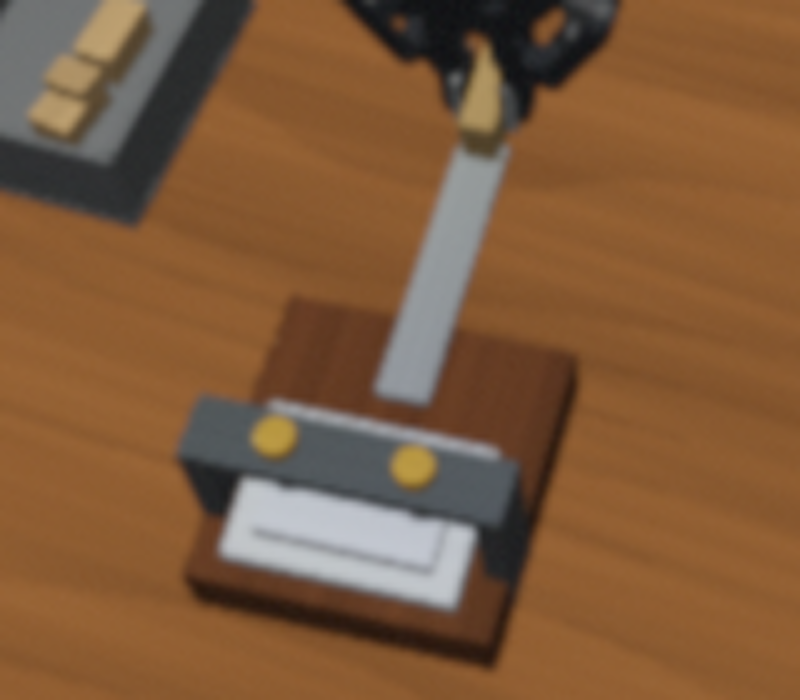

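View pics/nt1.png

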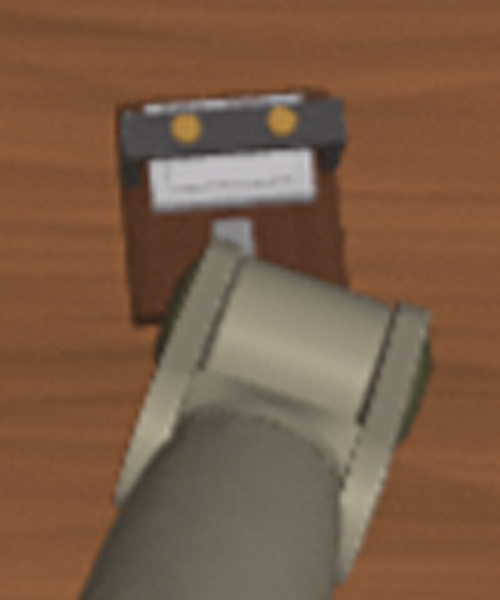

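The blade is aligned with the press and centred in front of the lip in both views. I'll lower it to the bed.

```bash
python3 -m crank '[[[0.003,0.001,-0.003],[0.8,-0.15,0],1],[[0,0,0],[0.7,0,0],1],[[0,0,0],[0.1,0,0],1],[[0,0,0],[0,0,0],1]]'; python3 -m crank '[[[0,0,0],[0.2,0,0],1],[[0,0,0],[0,0,0],1]]'; python3 - <<'E'
from h import *
s=observe(); print(s['moment'].round(3)); w,x,y,z=s['tool_rot']; R=Rn.from_quat([x,y,z,w]).as_matrix(); print(R.round(4).tolist(),s['ee_pos'])
E
```

```text
time: 20.3
ee_pos: [0.4686, -0.0255, 0.0511]
tool_rot: [0.706, -0.044, 0.706, 0.043]
contact_force: [-0.1, 0.2, -1.9]
grip_width: 0.197
time: 20.55
ee_pos: [0.4688, -0.0255, 0.0492]
tool_rot: [0.706, -0.044, 0.706, 0.043]
contact_force: [0.2, 0.2, -0.9]
grip_width: 0.199
[0.021 0.056 0.029]
[[0.0007, -0.1236, 0.9923], [-0.0009, 0.9923, 0.1236], [-1.0, -0.001, 0.0005]] [ 0.46876145 -0.0255304   0.04917491]
```

```bash
python3 -m crank '[[[0,0,0],[0.1,0,0],1],[[0,0,0],[0,0,0],1]]'; python3 -m crank '[[[0,0,0],[0.1,0,0],1],[[0,0,0],[0,0,0],1]]';  python3 - <<'E'
from h import *
s=observe(); print(s['moment'].round(3),s['contact_force'])
E
```

```text
time: 20.8
ee_pos: [0.4689, -0.0256, 0.0483]
tool_rot: [0.706, -0.044, 0.705, 0.043]
contact_force: [0.3, -0.2, -1.1]
grip_width: 0.195
time: 21.05
ee_pos: [0.4689, -0.0256, 0.0476]
tool_rot: [0.706, -0.044, 0.705, 0.043]
contact_force: [-2.7, 0.2, 2.3]
grip_width: 0.194
[0.064 0.052 0.041] [-2.71894609  0.24905034  2.26341568]
```

Contact: force rose to +2.3 N, so the blade is lying on the bed. Now I'll slide in to about 25 mm past the lip.

```bash
python3 -m crank '[[[0,0,0],[0,0,0.5],1],[[0,0,0],[0,0,0.7],1],[[0,0,0],[0,0,0.7],1],[[0,0,0],[0,0,0.7],1],[[0,0,0],[0,0,0.7],1],[[0,0,0],[0,0,0.5],1],[[0,0,0],[0,0,0],1]]'; cat > st.py <<'E'
from h import *
s=observe(); d=np.array([.9923,.1236]); e=s['ee_pos'][:2]-[.6367,-.0045]
w,x,y,z=s['tool_rot']; R=Rn.from_quat([x,y,z,w]).as_matrix()
print('X tip mm',1000*e@d+154.5,'lat mm',1000*(e@[-d[1],d[0]]),'yaw',np.degrees(np.arctan2(R[1,2],R[0,2])),'pitch z',R[2,2].round(4),'z',s['ee_pos'][2],'F ax',s['contact_force'][:2]@d,'Fz',s['contact_force'][2],'M',s['moment'].round(2),s['time'])
E
python3 st.py
```

```text
time: 21.92
ee_pos: [0.5099, -0.0206, 0.0479]
tool_rot: [0.707, -0.044, 0.705, 0.043]
contact_force: [0.0, -0.3, 1.6]
grip_width: 0.196
X tip mm 26.711145600037156 lat mm -0.31545469159312645 yaw 7.1142701251770655 pitch z 0.002 z 0.04791252215738552 F ax -0.02157598231784223 Fz 1.6181964409782679 M [ 0.   -0.11  0.03] 21.925
```

```bash
for i in 1; do python3 -m crank '[[[0,0.001,0],[0,0,0.4],1],[[0,0,0],[0,0,0],1]]' >/dev/null; python3 st.py; python3 -m crank '[[[0,0,0],[0,0,0.3],1],[[0,0,0],[0,0,0],1]]'>/dev/null; python3 st.py;  python3 -m crank '[[[0,0,0],[0,0,0.3],1],[[0,0,0],[0,0,0],1]]'>/dev/null; python3 st.py; done
```

```text
X tip mm 31.04216108763532 lat mm -0.31062340588569887 yaw 7.106971776689672 pitch z 0.0014 z 0.04801358542663902 F ax 1.7673863783476014 Fz 0.6938255737571174 M [ 0.1  -0.28  0.01] 22.175
X tip mm 34.26461817616536 lat mm -0.34508471526202233 yaw 7.10157944409331 pitch z 0.0017 z 0.04802726535479403 F ax 1.9749592624685686 Fz 1.7545376251600653 M [ 0.2  -0.32  0.05] 22.425
X tip mm 37.45040127330793 lat mm -0.3236542140665925 yaw 7.101624295611499 pitch z 0.0017 z 0.04802725612659649 F ax 1.8274676051968544 Fz 0.5465041915493141 M [ 0.14 -0.3  -0.03] 22.675
```

```bash
python3 -m crank '[[[0,0,0],[0,0,0.3],1]]' >/dev/null; python3 st.py; python3 -m crank '[[[0,0,0],[0,0,0.3],1]]'>/dev/null; python3 st.py;  python3 -m crank '[[[0,0,0],[0,0,0.3],1]]'>/dev/null; python3 st.py;python3 - <<'E'
from h import *
im=viewer.get_image('wrist'); cv2.imwrite('pics/p.png',im[:,:,::-1])
im=viewer.get_image('scene'); crop('pics/n.png','pics/p0.png',170,240,260,320,8); cv2.imwrite('pics/p1.png',im[:,:,::-1]);crop('pics/p1.png','pics/p2.png',170,240,260,320,8)
E
```

```text
X tip mm 40.2601405378266 lat mm -0.2911743166909508 yaw 7.103619574600806 pitch z 0.001 z 0.04806132953386193 F ax -3.4488122793377807 Fz 3.3352593642836146 M [0.05 0.36 0.03] 22.8
X tip mm 43.30126724252132 lat mm -0.2856386964710446 yaw 7.104918457764115 pitch z 0.0005 z 0.04806034405216278 F ax -3.717585577820762 Fz 4.399256192195699 M [-0.01  0.42  0.05] 22.925
X tip mm 46.07490461652792 lat mm -0.27214614528878533 yaw 7.109455210110366 pitch z -0.0008 z 0.04809914116398399 F ax -7.689587399786879 Fz 9.364594154094545 M [-0.14  1.2   0.05] 23.05
```

View pics/p.png

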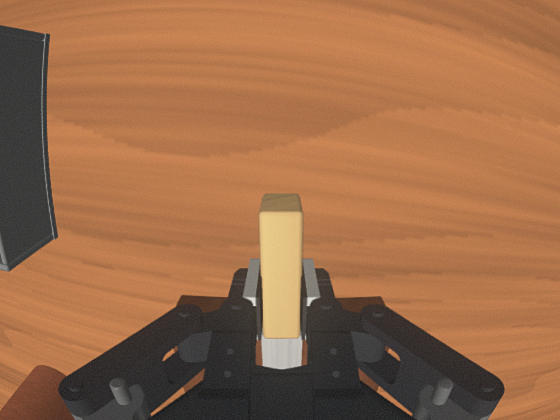

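View pics/p2.png

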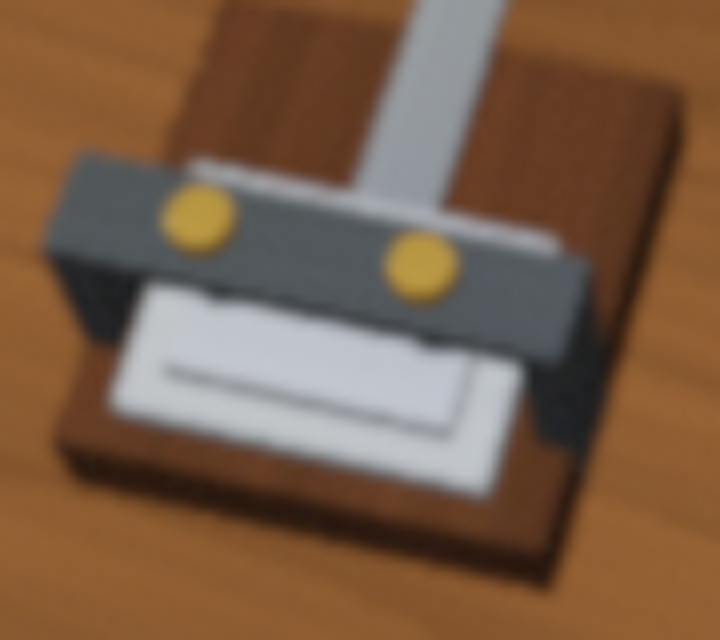

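View pics/p0.png

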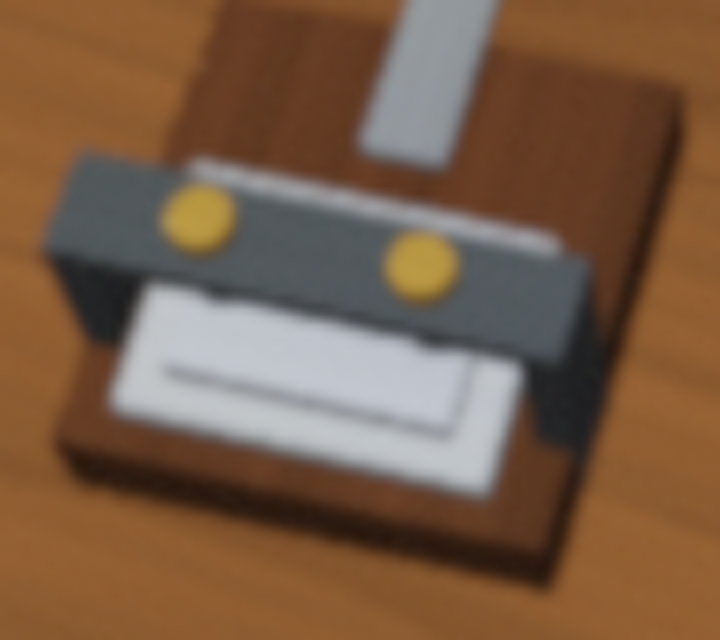

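The scene view shows the strip entering under the lip, straight and central, at about (405,190) in the crop. Axial force has begun to rise, from −3.7 to −7.7 N at about 46 mm. As an independent lift check I'll measure the plate edge's subpixel shift between the rest and current scene images.

```bash
cat > lift.py <<'E'
from h import *
import sys
def edge(path):
    g=cv2.imread(path).astype(float).mean(2)
    out=[]
    for c in range(189,230):
        # expected rear edge row along line from (184,291.5) to (231,301.5)
        r0=291.3+(c-184)*(301.8-291.3)/(231-184)
        rr=np.arange(int(r0)-5,int(r0)+8); v=g[rr,c]
        hi=v[:3].mean(); lo=v[-4:].mean(); t=(hi+lo)/2
        k=np.where((v[:-1]>=t)&(v[1:]<t))[0]
        if len(k): out.append(rr[k[0]]+(v[k[0]]-t)/(v[k[0]]-v[k[0]+1])-r0)
    return np.median(out),np.mean(out),len(out)
P0=np.array([.70,0,.06]); print('px/mm',(proj('scene',[P0+[0,0,.001]])-proj('scene',[P0]))[0])
for p in sys.argv[1:]: print(p,edge(p))
E
python3 lift.py pics/a_scene.png pics/m.png pics/n.png pics/p1.png; python3 -m crank '[[[0,0,0],[-0.02,0,0],1]]'; python3 st.py
```

```text
px/mm [-0.06768913 -0.18397657]
pics/a_scene.png (np.float64(-0.18558570741674885), np.float64(-0.1875963499462739), 41)
pics/m.png (np.float64(-0.1781181217901917), np.float64(-0.17705494776592098), 41)
pics/n.png (np.float64(-0.17633603036659906), np.float64(-0.17919555677799065), 41)
pics/p1.png (np.float64(-0.17350626639461098), np.float64(-0.1772659875164583), 41)
time: 23.28
ee_pos: [0.5294, -0.0181, 0.0482]
tool_rot: [0.706, -0.044, 0.706, 0.043]
contact_force: [-1.3, 0.1, 0.7]
grip_width: 0.199
X tip mm 46.364063088262284 lat mm -0.2671149744488114 yaw 7.1128114000388205 pitch z -0.0004 z 0.04821564839526438 F ax -1.237393631382606 Fz 0.7317865848923564 M [0.   0.11 0.01] 23.275
```

The edge measure repeats to about 0.01 px at about 0.17 px/mm, and shows no lift yet. I'll continue in small steps.

```bash
python3 -m crank '[[[0,0,0],[0,0,0.3],1]]' >/dev/null; python3 st.py; python3 -m crank '[[[0,0,0],[0,0,0.3],1]]'>/dev/null; python3 st.py; cat > snap.py <<'E'
from h import *
import sys
im=viewer.get_image('scene'); cv2.imwrite(sys.argv[1],im[:,:,::-1])
E
python3 snap.py pics/q1.png; python3 lift.py pics/q1.png
python3 -m crank '[[[0,0,0],[0,0,0.3],1]]' >/dev/null; python3 st.py;python3 snap.py pics/q2.png; python3 lift.py pics/q2.png
```

```text
X tip mm 48.328564324614405 lat mm -0.12706830927657903 yaw 7.12615872529806 pitch z -0.0037 z 0.0481680892911758 F ax -12.711380832342181 Fz 11.025229943832395 M [-0.26  1.74 -0.03] 23.4
X tip mm 50.09705120181485 lat mm -0.01104440044397826 yaw 7.139851528587861 pitch z -0.0076 z 0.04817037837284516 F ax -13.559878094693595 Fz 11.164666763777765 M [-0.31  1.69 -0.05] 23.525
px/mm [-0.06768913 -0.18397657]
pics/q1.png (np.float64(-0.2375571951498614), np.float64(-0.25001235500461855), 41)
X tip mm 52.01624583515074 lat mm 0.10182048737693805 yaw 7.150914646239379 pitch z -0.0113 z 0.04817911096445034 F ax -13.297663546294578 Fz 9.696645809621243 M [-0.29  1.52 -0.02] 23.7
px/mm [-0.06768913 -0.18397657]
pics/q2.png (np.float64(-0.27264085894410073), np.float64(-0.27998349733724126), 41)
```

```bash
python3 - <<'E'
from h import *
s=observe(); plan(s['ee_pos'],np.radians(7.1),1)
E
```

```text
[0.001, -0.011, -0.0] [0.0, 0.0, 0.0]
```

```bash
python3 - <<'E'
from h import *
im=viewer.get_image('wrist'); cv2.imwrite('pics/r.png',im[:,:,::-1])
a=cv2.imread('pics/p.png')[185:350,240:325]; b=cv2.imread('pics/r.png')[185:350,240:325]
cv2.imwrite('pics/r1.png',cv2.resize(np.hstack([a,b]),None,fx=3.5,fy=3.5,interpolation=cv2.INTER_CUBIC))
for y0,y1 in ((185,250),(300,350)):
  print(cv2.phaseCorrelate(a[y0-185:y1-185].mean(2),b[y0-185:y1-185].mean(2)))
E
python3 st.py
```

```text
((0.006382837539980812, -0.10366012389172852), 0.9844169245483761)
((0.0212685282049776, -0.030815685592394004), 0.9926389607458306)
X tip mm 52.35494388194762 lat mm 0.08523999452286544 yaw 7.150053198472328 pitch z -0.0106 z 0.0481770422294107 F ax -11.780298578947402 Fz 8.849294969183642 M [-0.19  1.31 -0.02] 23.8
```

View pics/r1.png

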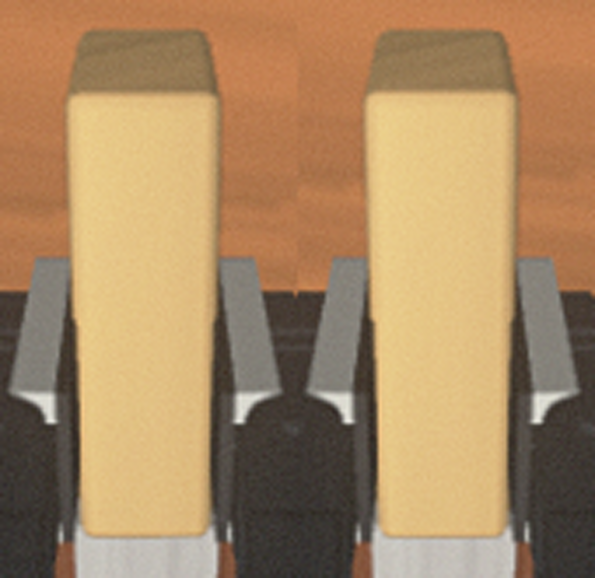

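The handle hasn't shifted in the grip (0.1 px). I'm leaning about 10 N onto the bed, so I'll relax that slightly and check.

```bash
python3 -m crank '[[[0,-0.002,0],[-0.04,0,0],1]]' >/dev/null; python3 st.py;python3 -m crank '[[[0,0,0],[0,0,0],1]]' >/dev/null; python3 st.py;python3 snap.py pics/q3.png; python3 lift.py pics/q3.png
```

```text
X tip mm 52.3566454985433 lat mm 0.10620389544433256 yaw 7.141771367502532 pitch z -0.0087 z 0.048552306128346115 F ax -1.5857449360839146 Fz 1.8265695405603375 M [ 0.05 -0.24 -0.02] 23.925
X tip mm 52.35344551564573 lat mm 0.09607048074142267 yaw 7.13712206180732 pitch z -0.0088 z 0.048471664982308045 F ax -3.720106767793475 Fz 2.3297962342861833 M [-0.07  0.18 -0.01] 24.05
px/mm [-0.06768913 -0.18397657]
pics/q3.png (np.float64(-0.2807037863189521), np.float64(-0.27905127943815095), 41)
```

```bash
python3 -m crank '[[[0,-0.004,0],[-0.01,-0.01,0.35],1]]' >/dev/null; python3 st.py;python3 -m crank '[[[0,-0.004,0],[-0.01,-0.01,0.35],1]]' >/dev/null; python3 st.py;python3 snap.py pics/q4.png; python3 lift.py pics/q4.png
```

```text
X tip mm 54.67277053029004 lat mm 0.23309345669483594 yaw 7.152287641748038 pitch z -0.0084 z 0.04819337501700198 F ax -12.481681779322578 Fz 8.475553644457314 M [-0.28  1.64 -0.02] 24.225
X tip mm 56.449652187006706 lat mm 0.31749803318426534 yaw 7.182436361680339 pitch z -0.0095 z 0.04816789916266533 F ax -17.936117441550007 Fz 14.264890026788564 M [-0.47  2.25 -0.06] 24.35
px/mm [-0.06768913 -0.18397657]
pics/q4.png (np.float64(-0.3527322822592964), np.float64(-0.3517202483438382), 41)
```

Lift is about 1.0 mm at 56.5 mm. I need a little further, with less down-force.

```bash
python3 -m crank '[[[0,-0.005,0],[-0.04,-0.02,0.3],1]]' >/dev/null; python3 st.py;python3 -m crank '[[[0,-0.004,0],[-0.03,-0.02,0.3],1]]' >/dev/null; python3 st.py;python3 snap.py pics/q5.png; python3 lift.py pics/q5.png
```

```text
X tip mm 58.02680390911331 lat mm 0.37959722542080987 yaw 7.198515415852147 pitch z -0.0088 z 0.04821895668854845 F ax -12.12624345786668 Fz 5.350564018713632 M [-0.28  1.48 -0.06] 24.525
X tip mm 59.17471569227304 lat mm 0.44499673552753244 yaw 7.2211606400230455 pitch z -0.0102 z 0.0481995387423057 F ax -16.040198078547995 Fz 10.192499120826824 M [-0.42  1.92 -0.08] 24.65
px/mm [-0.06768913 -0.18397657]
pics/q5.png (np.float64(-0.41847573138301186), np.float64(-0.423241238586857), 41)
```

```bash
python3 -m crank '[[[0,-0.001,0],[-0.03,0,0.05],1]]' >/dev/null; python3 st.py;python3 -m crank '[[[0,0,0],[0,0,0.03],1],[[0,0,0],[0,0,0],1]]'; python3 st.py; for i in 6 7 8; do python3 snap.py pics/q$i.png; done; python3 lift.py pics/q6.png pics/q7.png pics/q8.png; python3 st.py
python3 - <<'E'
from h import *
for n in('top','wrist'): cv2.imwrite(f'pics/z_{n}.png',viewer.get_image(n)[:,:,::-1])
E
```

```text
X tip mm 59.28766491768167 lat mm 0.45072388592070833 yaw 7.220891858796542 pitch z -0.0105 z 0.04839388698398192 F ax -4.075831793339262 Fz 2.815606853036793 M [-0.16  0.14 -0.1 ] 24.825
time: 25.08
ee_pos: [0.5421, -0.0159, 0.0484]
tool_rot: [0.702, -0.044, 0.71, 0.045]
contact_force: [-3.9, 0.4, 3.4]
grip_width: 0.198
X tip mm 59.26672827589758 lat mm 0.3618839658581311 yaw 7.217371718851237 pitch z -0.0116 z 0.0483920355689805 F ax -3.830183688711279 Fz 3.355615097050501 M [-0.08  0.2  -0.  ] 25.075
px/mm [-0.06768913 -0.18397657]
pics/q6.png (np.float64(-0.41844214514719624), np.float64(-0.4245992740006078), 41)
pics/q7.png (np.float64(-0.419693250012358), np.float64(-0.42350951211759646), 41)
pics/q8.png (np.float64(-0.423418439716329), np.float64(-0.4216171629954061), 41)
X tip mm 59.280034743337424 lat mm 0.36633640643882504 yaw 7.219039286814678 pitch z -0.0116 z 0.04838000100904132 F ax -5.595562214328259 Fz 4.095784765033843 M [-0.14  0.23 -0.03] 25.225
```

View pics/q8.png

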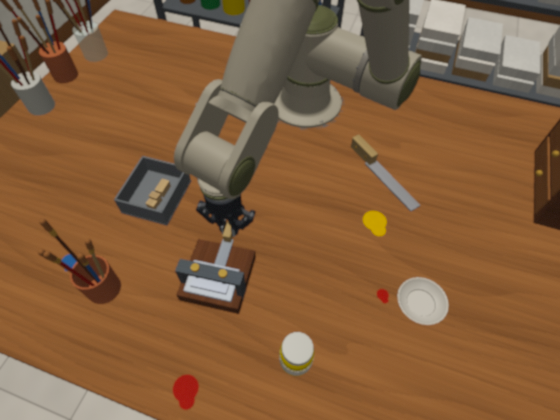

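View pics/z_wrist.png

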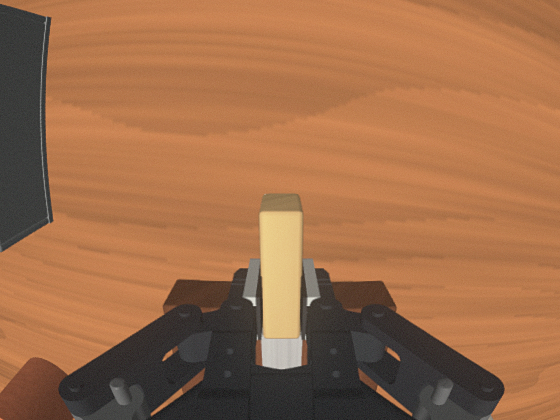

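The final views show the blade straight under the plate, the handle gripped, both offcuts in the bin and the dishes undisturbed. The plate lift is steady at about 1.4 mm, so I'm handing in.

```bash
python3 -c "
from rig import bot; print(bot.sign_off())"; python3 st.py
```

```text
the job is handed in; nothing more can be done
None
the job is handed in; nothing more can be done
```

The job is done and handed in at about 25 s. Both offcuts are in the grey bin. The smallest blade (195 mm overall) is under the sprung plate, and the gripper is still holding it by its handle.

**Plate lift:** about 1.4 mm. The plate edge in the scene camera gave 1.44 mm and was steady over three pictures. About 11 mm of travel past first touch, which I inferred at about 48 mm from those same edge readings and the given slope, gives 1.4 mm. The tip is about 59 mm past the lip.

**Drag:** the axial force was 12–16 N over the last steps, with me leaning 5–10 N on the bed. At rest it is 4–6 N axial and about 4 N vertical.

**Fit:** the blade lies 0.4 mm off the centre line and 0.1° off the press axis. The pots, jar and dish look untouched in the last views.

**One disagreement:** the tool ended pitched about 0.65° tip-down from where I gripped the blade. When checked partway in, the handle had not slipped. I think the blade started slightly tip-up and the plate pressed it flat, but I could not confirm that.

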